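# Refit a shoe rack's heel bar and prove its clips hold

## Task

Refit the loose steel heel bar on the white shoe rack: press it straight down into the two spring clips until it has snapped fully home on both sides, without forcing it (30 N is plenty). Then prove that the clips hold: still gripping the bar at its middle, pull it straight up with a steady 12 N or so for a good second without pulling it out of the clips. Leave the bar fully home and let go of it, with the brush, the polish tin and the shoe horn left where they are.

Things in the scene. Friction and masses are not known exactly. Their poses are not given: they have to be found in the camera images.
- bar_center (a point): Centre of the loose heel bar: straight steel tube, 20 mm in diameter, with a square black rubber plug 22 mm wide and 18 mm long on each end; 340 mm over all, about 160 g. y axis along the bar; z up as it lies at the start. It lies on its plugs on the grey shelf, centre 11 mm above the shelf, on the robot's side of the rack. Both ends are alike.
- seat (a point): Where the bar's centre is when home in the rack, by the rack's nominal measure: midway between the two spring clips, 118 mm above the shelf. x level, to the toe side of the rack; y along the home bar; z up. The uprights that carry the clips are plugged by hand into sleeves, so clips and home really lie up to 3 mm higher or lower than this point: feel for it.
- rack: White steel-tube shoe rack with two angled slots, 272 mm wide, 235 mm deep, fixed to the shelf, its high heel side towards the robot. Origin on the shelf below seat; same axes. A steel spring clip, open at the top, stands on each heel-side upright; the clips' lips, 143 mm above the shelf, are its highest parts. Cross tube 26 mm to +x of the home bar and 40 mm lower.
- bar: The heel bar itself; origin 11 mm below bar_center, same axes.
- brush_center (a point): Centre of the wooden shoe brush (152 x 50 x 46 mm high, long side along its x), lying on its dark bristles on the shelf. Leave alone.
- tin_center (a point): Centre of the round polish tin (73 mm across, 25 mm high), black lid with a brass-coloured disc, standing on the shelf. Leave alone.
- horn_center (a point): Centre of the red shoe horn (160 mm long along its x, 41 mm wide, 12 mm high), lying on the shelf. Leave alone.
- clip_a (a point): Nominal seat of the clip at -130 mm along the rack's y: bar axis when home. Each clip is 14 mm wide along y, with two sprung jaws that open along x: curled lips about 28 mm apart at the top, 25 mm above this point, narrowing to necks 13 mm apart, 8 mm above this point. The bar's axis is about 20 to 22 mm above this point when it meets the lips.
- clip_b (a point): Nominal seat of the clip at +130 mm along the rack's y; like clip_a. Pressing the bar into both clips takes some 16 to 24 N in all, most at 11 to 14 mm above home; past the necks the jaws draw it down onto two steel saddles that stop it hard. A home bar pulled up meets a stiff spring of several N per mm; at some 18 to 20 N in all, after 3 to 4 mm, the clips let go.

How it is judged:
By the outcome, as a careful person would: the job done as asked, in the order asked, and still so for the second after the job is handed in, with the robot touching nothing.
It also fails if it takes over 64 s, if anything falls off the work surface, if the arm or the gripper's body presses on something with over 40 N, if the wrist force passes 120 N, or if a joint passes its speed limit or range.

## Robot

A 6-joint arm with a two-finger parallel gripper is mounted at the origin on the work surface. World frame = base frame: x ahead of the robot, y to its left, z up, the work surface at z = 0. Lengths are in m, angles in rad, forces in N, time in s.
With the tool pointing down it reaches from about 0.325 to 0.9 m from the base axis. Payload 3.5 kg.
Tool frame: the origin (TCP) lies midway between the tips of the shut fingers; the grasp point (between the pads) lies env.pinch_z behind it (env.pinch_z is the distance from the TCP to the grasp point, in m); z points along the fingers, y is the line along which they close (so a half turn about z gives the same grasp; the last joint's range is limited). The gripper opens to 85 mm and grips with 20 to 120 N. Pads are 22 mm wide; open, the fingers measure 114 mm over their backs; the gripper's body (76 mm by 85 mm) begins 54 mm behind the grasp point. The pads swing forward as they close: fully open they stand 13 mm farther back than shut.
Start: joints at [1.236, 0.276, -0.026, 1.268, 0, 1.467], TCP at [0.144, 0.608, 0.231] pointing down, gripper open.
Joint ranges: [-3.12, 3.12], [-0.85, 1.88], [-1.08, 1.24], [-1.95, 2.15], [-1.57, 1.53], [-3.14, 3.14]. Speed limits (rad/s): [2.57, 2.57, 3.14, 3.14, 3.14, 3.14].

## Interface

Orientations are given as a rotation vector (axis times angle).
In Python, from plant import env, viewer gives the robot as it stands. The module is installed in compiled form; this text tells all that it offers.
- The arm moves only by the tool play_rows, never from a script. Its argument "increments" is a list of rows, each a list of 3 entries, a list of its own where there are three numbers: the shift along the tool's x, y, z in cm, then the turn about the tool's z in rad, then the opening, from 0 (shut) to 1 (fully open). In form: [[[tx, ty, tz], twist, hand], ...]. A call has 1 to 10 rows; each row is the pose to reach, as a shift and turn from the pose commanded when the call began, along the tool's axes at that moment; what a row does not reach only later rows make up. A row lasts 1/10 s, in which the tool goes at most 50 mm and 8.59 degrees, less where a joint would pass 70% of its speed; a pose out of reach is approached as far as the arm can. A call with a gripper value outside its range is refused whole. The fingers move at their own pace and stop on an object; "force" is the grip in N (left out, the last holds). Time passes only in rows, so rows that repeat a pose let the fingers close. It gives the time, the measured TCP pose, the force, the opening and the grip force at its end, in the units of the state.
- env.read_state(): the state, without advancing time (a new reading comes with each control period).
- viewer.camera(name): name is "scene" or "top" or "wrist"; returns a dict with "frame" (384x512x3 uint8, red, green, blue), "fov_y" (degrees; the focal length in pixels is half the picture's height over the tangent of half this angle, whatever the lens; pixels are square), "cx", "cy" (the principal point, pixels), "extrinsics" (4x4, takes a point from camera to world coordinates). Camera axes: x right, y down, z forward; pixel columns grow to the right and rows downward; lengths in m; the calibration is good to about 2 mm. A picture is of the moment at which its call begins. There is no depth.
- env.finish_job(): hands the job in; it is judged then, once.
The state is a dict: "clock": time; "joint_positions": joint angles; "qd": joint speeds; "effort": joint torques, N m; "eef_pos": TCP position; "ee_rot": TCP orientation; "ft_force": force on the tool from outside, world axes, zero at the start; "wrist_torque": the same for the moment, N m; "gripper_width": finger opening in m; "grip_force": force on a finger pad.
Only numpy, scipy, OpenCV 4.12 (cv2) and the standard library are available. Lean on these libraries where they do the work, as an engineer would, in place of code of your own. Each camera call takes 0.05 s, during which the arm holds its last target. There are 200 camera calls.

## Working session

There is one attempt and no reset: what is moved stays moved. The work goes in short steps, Python scripts to look and compute and a tool call to move; the robot and the scene stay as the last step left them, time stands still between calls to the robot, and variables do not carry over. Pictures are saved under pics/ and viewed, at most 10 in all, crops included, and the job is handed in when it is done.

Besides the shell and the picture viewer there is one more tool, called after ">>>" as name(argument=value, ...) on one line, values as JSON. play_rows: Moves the arm, as the interface text tells. Its arguments: {"type":"object","properties":{"increments":{"type":"array","items":{"type":"array"}},"force":{"type":"number"}},"required":["increments"]}

```bash
mkdir -p pics; cat > h.py <<'E'
import numpy as np, cv2
from scipy.spatial.transform import Rotation as R
from plant import env, viewer
def snap(cam,name,save=True):
    c=viewer.camera(cam)
    f=c["frame"]; cv2.imwrite(f"pics/{name}.png",f[:,:,::-1])
    np.savez(f"pics/{name}.npz",E=c["extrinsics"],f=f.shape[0]/2/np.tan(np.radians(c["fov_y"])/2),cx=c["cx"],cy=c["cy"])
def ray(name,u,v):
    d=np.load(f"pics/{name}.npz"); E=d["E"]
    r=E[:3,:3]@np.array([(u-d["cx"])/d["f"],(v-d["cy"])/d["f"],1]); return E[:3,3],r
def onz(name,u,v,z):
    o,r=ray(name,u,v); return o+r*(z-o[2])/r[2]
def tri(obs):
    A=np.zeros((3,3));b=np.zeros(3)
    for n,u,v in obs:
        o,r=ray(n,u,v); r=r/np.linalg.norm(r); P=np.eye(3)-np.outer(r,r); A+=P;b+=P@o
    return np.linalg.solve(A,b)
def proj(name,p):
    d=np.load(f"pics/{name}.npz"); E=d["E"]; q=E[:3,:3].T@(np.array(p)-E[:3,3]); return q[:2]/q[2]*d["f"]+[d["cx"],d["cy"]]
E
python3 - <<'E'
from h import *
snap("top","top0");snap("scene","scene0")
for n in("top","scene"):
    d=np.load(f"pics/{n}0.npz");print(d["E"].round(3),d["f"],d["cx"],d["cy"])
s=env.read_state();print(s,env.pinch_z)
a=[cv2.resize(cv2.imread(f"pics/{n}0.png"),(800,600),interpolation=cv2.INTER_CUBIC) for n in("top","scene")]
cv2.imwrite("pics/t.png",a[0]);cv2.imwrite("pics/s.png",a[1])
E
```

```text
[[-0.009 -0.987  0.159  0.412]
 [-1.     0.004 -0.027  0.012]
 [ 0.026 -0.159 -0.987  1.037]
 [ 0.     0.     0.     1.   ]] 385.32650372587415 250.38552187247794 193.1045586482698
[[-0.792  0.445 -0.418  1.072]
 [ 0.61   0.557 -0.564  0.693]
 [-0.018 -0.701 -0.713  0.962]
 [ 0.     0.     0.     1.   ]] 446.7262714733957 254.11526330742822 198.16864185688647
{'clock': 0.1, 'joint_positions': array([ 1.23556850e+00,  2.77078954e-01, -2.77628700e-02,  1.26802035e+00,
        4.93286111e-06,  1.46741623e+00]), 'qd': array([-0.0002672 ,  0.00057721,  0.00322613,  0.00152765,  0.00023108,
        0.00017047]), 'effort': array([ 3.35691839e-04, -4.46710324e+01,  2.96127766e+01,  8.47894553e-03,
       -1.17314898e-04, -8.92914926e-06]), 'eef_pos': array([0.14336729, 0.607592  , 0.23024885]), 'ee_rot': array([-0.36331772, -3.12005461,  0.00316515]), 'ft_force': array([-0.22776163, -0.12850026,  0.46975615]), 'wrist_torque': array([ 0.03677426,  0.02520044, -0.00633603]), 'grip_force': 0.0, 'gripper_width': 0.08537790400874175} 0.0187
```

View pics/t.png

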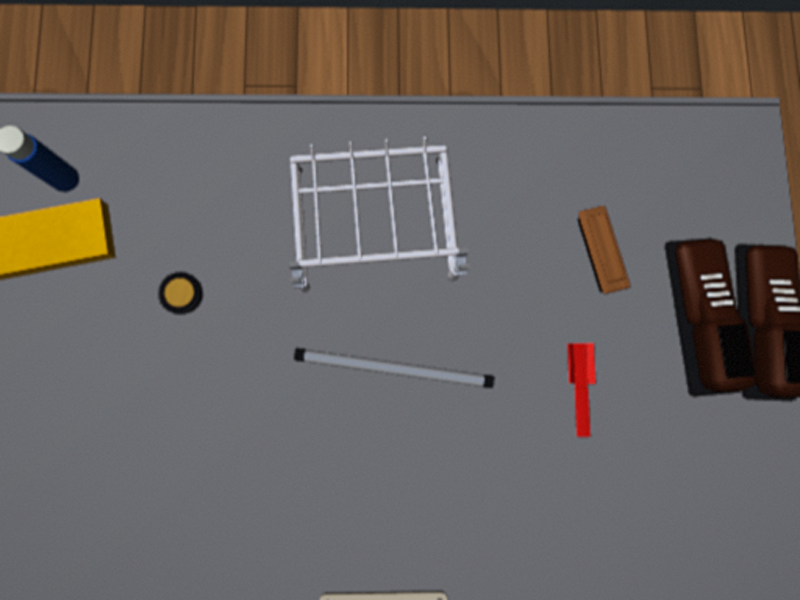

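View pics/s.png

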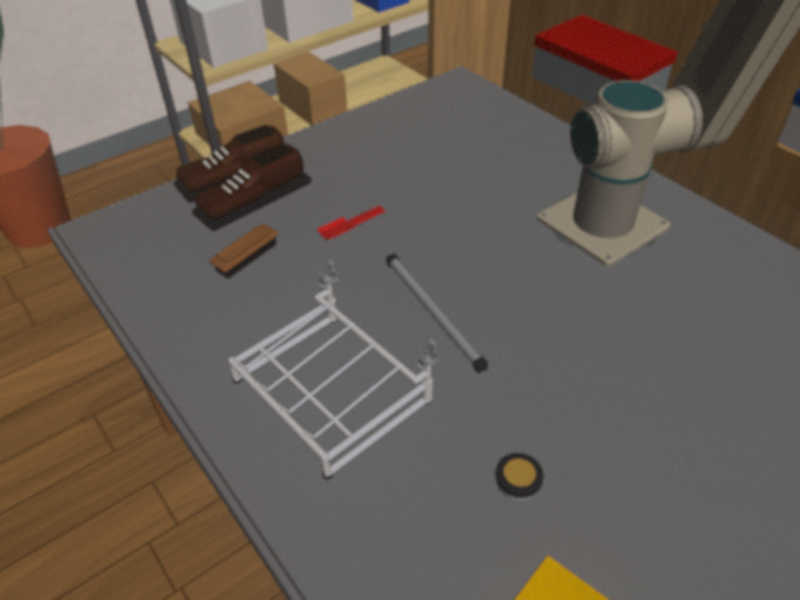

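The top view shows the bar's plugs at (300,354) and (489,381) in enlarged pixels, and the clips near (299,277) and (457,264). The scene view has the plugs at (391,260) and (480,364), and the clips at (329,275) and (430,353). Next I'll triangulate a first estimate and enlarge the clips.

```bash
python3 - <<'E'
from h import *
k=lambda n,U,V:(n,(U+.5)/1.5625-.5,(V+.5)/1.5625-.5)
for a,b in [((300,354),(391,260)),((489,381),(480,364)),((299,277),(430,353)),((457,264),(329,275))]:
    if a[0]==300: b=(480,364)
    if a[0]==489: b=(391,260)
    print(a,tri([k("top0",*a),k("scene0",*b)]).round(4))
t=cv2.imread("pics/top0.png");s=cv2.imread("pics/scene0.png")
def c(i,u,v): return cv2.resize(i[v-18:v+18,u-24:u+24],(400,300),interpolation=cv2.INTER_CUBIC)
cv2.imwrite("pics/c.png",np.vstack([np.hstack([c(t,191,177),c(t,292,169)]),np.hstack([c(s,275,226),c(s,211,176)])]))
E
```

```text
(300, 354) [0.4861 0.1405 0.0157]
(489, 381) [ 0.4389 -0.1794  0.0139]
(299, 277) [0.5969 0.1321 0.1175]
(457, 264) [ 0.6194 -0.117   0.1203]
```

View pics/c.png

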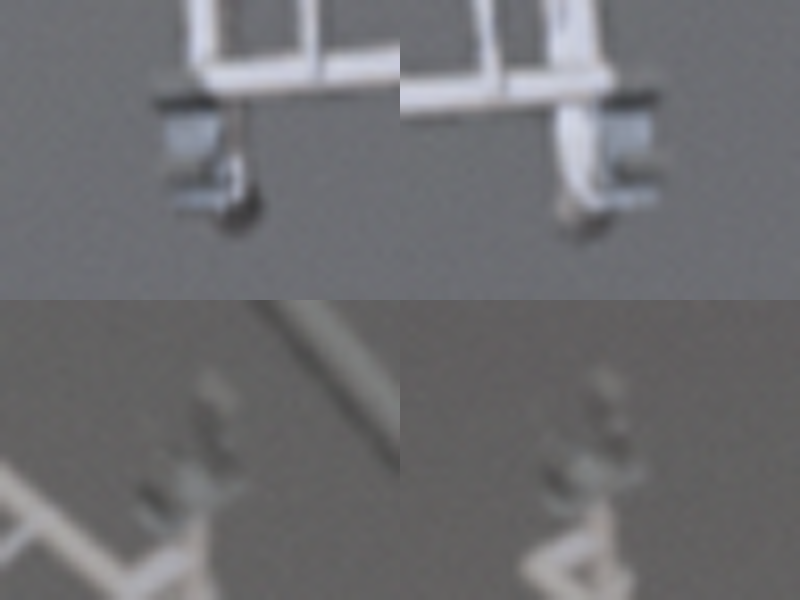

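>>> play_rows(increments=[[[-45.5,-53.7,0],1.485,1],[[-45.5,-53.7,0],1.485,1],[[-45.5,-53.7,0],1.485,1],[[-45.5,-53.7,0],1.485,1],[[-45.5,-53.7,0],1.485,1],[[-45.5,-53.7,0],1.485,1],[[-45.5,-53.7,0],1.485,1],[[-45.5,-53.7,0],1.485,1],[[-45.5,-53.7,0],1.485,1],[[-45.5,-53.7,0],1.485,1]])

```text
clock: 1.1
eef_pos: [0.3707, 0.1608, 0.2311]
ee_rot: [2.383, 2.047, 0.0]
ft_force: [1.3, 0.7, -0.2]
gripper_width: 0.0855
grip_force: 0.0
```

```bash
cat >> h.py <<'E'
def togo(p,ang=None):
    "tool-axis shift in cm to world p, twist so that tool y has angle ang"
    s=env.read_state(); M=R.from_rotvec(s["ee_rot"]).as_matrix()
    a=np.arctan2(M[1,1],M[0,1])
    print("t",s["clock"],"tcp",s["eef_pos"].round(4),"yang",a.round(4),"tilt",M[:2,2].round(4),"F",s["ft_force"].round(2),"T",s["wrist_torque"].round(2),"w",s["gripper_width"].round(4),"g",s["grip_force"])
    if p is not None: print("shift",(M.T@(np.array(p)-s["eef_pos"])*100).round(2),"twist",None if ang is None else round(a-ang,4))
E
python3 - <<'E'
from h import *
B=onz("top0",189.1,176.6,.143);A=onz("top0",295.1,168.3,.143)
print("clips",A,B,np.linalg.norm(A-B),"mid",(A+B)/2,"yaw",np.arctan2(-(B-A)[0],(B-A)[1]))
togo([.4625,-.0195,.24],-.146)
E
```

```text
clips [ 0.61470143 -0.11992738  0.143     ] [0.59536781 0.13143488 0.143     ] 0.2521046866438796 mid [0.60503462 0.00575375 0.143     ] yaw 0.0767642186533319Traceback (most recent call last):
  File "<stdin>", line 4, in <module>
  File "h.py", line 24, in togo
    print("t",s["clock"],"tcp",s["eef_pos"].round(4),"yang",a.round(4),"tilt",M[:2,2].round(4),"F",s["ft_force"].round(2),"T",s["wrist_torque"].round(2),"w",s["gripper_width"].round(4),"g",s["grip_force"])
                                                                                                                                                             ^^^^^^^^^^^^^^^^^^^^^^^^
AttributeError: 'float' object has no attribute 'round'
```

```bash
sed -i 's/s\["gripper_width"\].round(4)/round(s["gripper_width"],4)/' h.py
python3 - <<'E'
from h import *
togo([.4625,-.0195,.24],-.146)
E
```

```text
t 1.1 tcp [0.3707 0.1608 0.2311] yang -0.1516 tilt [0.0002 0.0001] F [ 1.34  0.72 -0.24] T [ 0.05 -0.07 -0.01] w 0.0855 g 0.0
shift [-16.44  11.8   -0.89] twist -0.0056
```

>>> play_rows(increments=[[[-16.4,11.8,-0.9],0,1],[[-16.4,11.8,-0.9],0,1],[[-16.4,11.8,-0.9],0,1],[[-16.4,11.8,-0.9],0,1],[[-16.4,11.8,-0.9],0,1],[[-16.4,11.8,-0.9],0,1]])

```text
clock: 1.7
eef_pos: [0.4633, -0.0176, 0.2398]
ee_rot: [-2.379, -2.049, 0.001]
ft_force: [-0.8, 0.1, -0.6]
gripper_width: 0.0858
grip_force: 0.0
```

```bash
python3 - <<'E'
from h import *
snap("wrist","w0")
togo([.4625,-.0195,.24],-.146)
d=np.load("pics/w0.npz");print(d["E"].round(3),d["f"])
print([proj("w0",p).round() for p in [(.4861,.1405,.011),(.4389,-.1794,.011),(.6147,-.1199,.143),(.595,.131,.143)]])
cv2.imwrite("pics/w0b.png",cv2.resize(cv2.imread("pics/w0.png"),(800,600),interpolation=cv2.INTER_CUBIC))
E
```

```text
t 1.75 tcp [ 0.4627 -0.0165  0.2397] yang -0.1469 tilt [-0.0019  0.0008] F [ 0.19  0.24 -0.53] T [0.03 0.04 0.01] w 0.0856 g 0.0
shift [-0.3   0.03 -0.03] twist -0.0009
[[ 0.989 -0.142 -0.046  0.475]
 [-0.149 -0.945 -0.291  0.057]
 [-0.003  0.294 -0.956  0.383]
 [ 0.     0.     0.     1.   ]] 294.3759948873359
[array([252.,  15.]), array([253., 266.]), array([429., 266.]), array([409., -45.])]
```

View pics/w0b.png

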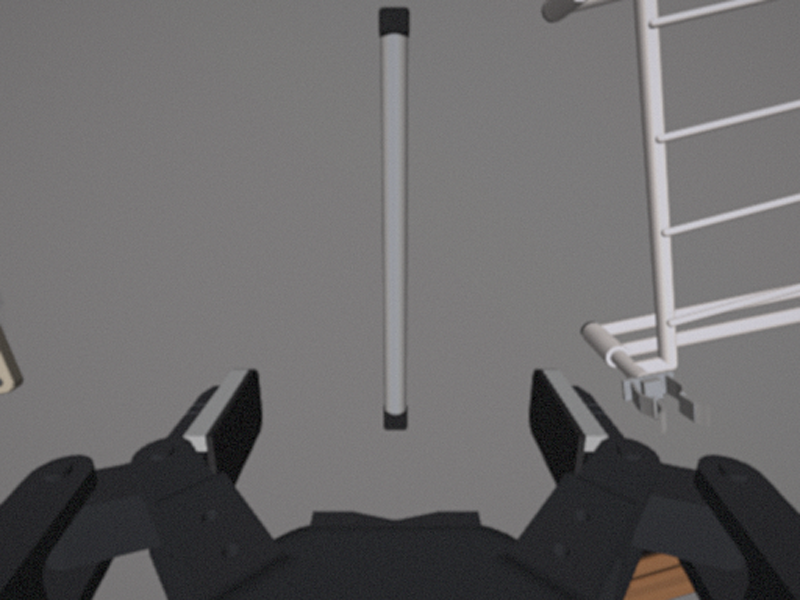

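The wrist view shows the bar vertical in the image. Its plugs are at (395,21) and (396,419), within about 1 mm of the prediction, and the -y clip is near (660,390).

```bash
python3 - <<'E'
from h import *
k=lambda n,U,V:(n,(U+.5)/1.5625-.5,(V+.5)/1.5625-.5)
L=tri([k("top0",300,354),k("scene0",480,364),k("w0",395,21)]);Rr=tri([k("top0",489,381),k("scene0",391,260),k("w0",396,419)])
print(L,Rr,np.linalg.norm(L-Rr)); 
for q in [(395,21),(396,419)]: print(onz(*k("w0",*q),.016))
m=(L+Rr)/2; yaw=np.arctan2(-(L-Rr)[0],(L-Rr)[1]);print(m,yaw)
togo([m[0],m[1],.004],yaw)
E
```

```text
[0.486464   0.14076912 0.0162152 ] [ 0.43915035 -0.17947991  0.01432895] 0.32373072344082043
[0.48700621 0.14102665 0.016     ]
[ 0.43970523 -0.17894141  0.016     ]
[ 0.46280717 -0.0193554   0.01527208] -0.14667913897562299
t 1.75 tcp [ 0.4627 -0.0165  0.2397] yang -0.1469 tilt [-0.0019  0.0008] F [ 0.19  0.24 -0.53] T [0.03 0.04 0.01] w 0.0856 g 0.0
shift [-0.29  0.1  23.57] twist -0.0003
```

>>> play_rows(increments=[[[-0.3,0,5],0,1],[[-0.3,0,10],0,1],[[-0.3,0,15],0,1],[[-0.3,0,19],0,1],[[-0.3,0,22],0,1],[[-0.3,0,23.2],0,1],[[-0.3,0,23.5],0,1],[[-0.3,0,23.5],0,1]])

```text
clock: 2.55
eef_pos: [0.4635, -0.019, 0.006]
ee_rot: [2.376, 2.055, 0.001]
ft_force: [-0.0, 0.1, 0.2]
gripper_width: 0.0855
grip_force: 0.0
```

>>> play_rows(increments=[[[0,0,0],0,0.5],[[0,0,0],0,0.5],[[0,0,0],0,0],[[0,0,0],0,0],[[0,0,0],0,0],[[0,0,0],0,0],[[0,0,0],0,0],[[0,0,0],0,0]], force=100)

```text
clock: 3.35
eef_pos: [0.4633, -0.0198, 0.0062]
ee_rot: [2.377, 2.053, 0.001]
ft_force: [-2.0, -0.3, 6.5]
gripper_width: 0.016
grip_force: 97.8
```

```bash
python3 - <<'E'
from h import *
togo([.4628,-.0194,.2],-.1467)
E
```

```text
t 3.35 tcp [ 0.4633 -0.0198  0.0062] yang -0.1462 tilt [ 0.0006 -0.0001] F [-2.02 -0.3   6.52] T [0.01 0.42 0.01] w 0.016 g 97.8400719165802
shift [  0.03  -0.05 -19.38] twist 0.0005
```

Width 16 mm and +6.5 N suggest the pads sit high on the tube. I'll reopen, go about 4 mm lower and grip again.

>>> play_rows(increments=[[[0,0,0],0,0.5],[[0,0,0],0,0.5],[[0,0,0],0,0.5],[[0,0,0.4],0,0.5],[[0,0,0.4],0,0.5],[[0,0,0.4],0,0],[[0,0,0.4],0,0],[[0,0,0.4],0,0],[[0,0,0.4],0,0],[[0,0,0.4],0,0]], force=80)

```text
clock: 4.35
eef_pos: [0.463, -0.0196, 0.0015]
ee_rot: [2.378, 2.054, -0.0]
ft_force: [-1.4, -0.4, 3.8]
gripper_width: 0.0171
grip_force: 78.1
```

```bash
python3 - <<'E'
from h import *
snap("wrist","w1")
togo([.4628,-.0194,.2],-.1467)
cv2.imwrite("pics/w1b.png",cv2.resize(cv2.imread("pics/w1.png")[192:,120:376],(800,600),interpolation=cv2.INTER_CUBIC))
E
```

```text
t 4.4 tcp [ 0.4629 -0.0196  0.0015] yang -0.146 tilt [-0. -0.] F [ 0.12 -0.41  3.13] T [ 0.06  0.23 -0.02] w 0.0173 g 78.18071365356445
shift [  0.02  -0.02 -19.85] twist 0.0007
```

View pics/w1b.png

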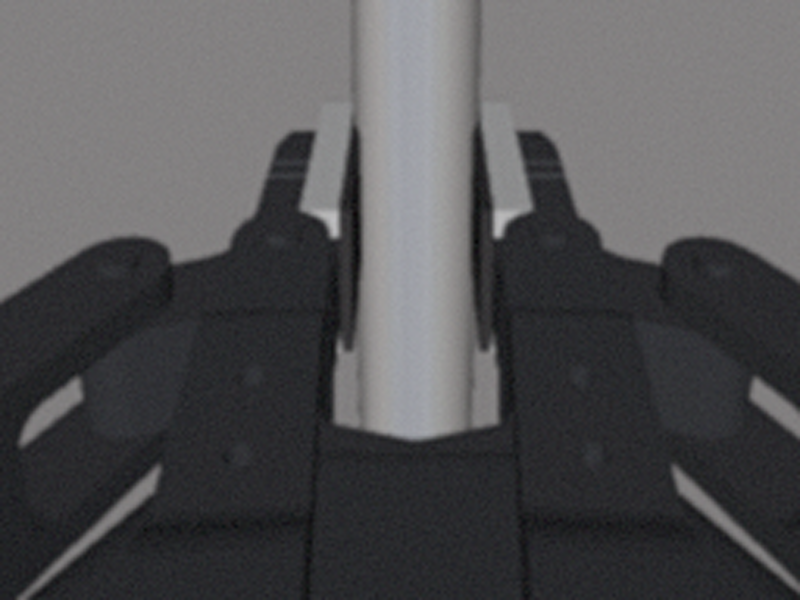

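The pads sit squarely on both sides of the tube, and the bar lies centred in the crop at about (415,250). I'll lift it, turn it parallel to the rack and look at the clips from close by.

>>> play_rows(increments=[[[0,0,-1],0,0],[[0,0,-3],0,0],[[0,0,-7],0,0],[[0,0,-11],0,0],[[0,0,-15],0,0],[[1,1,-19],-0.06,0],[[2,2,-23],-0.12,0],[[3,3,-26],-0.18,0],[[3.1,3.3,-27.8],-0.226,0],[[3.1,3.3,-27.8],-0.226,0]])

```text
clock: 5.4
eef_pos: [0.5025, 0.0062, 0.2828]
ee_rot: [2.126, 2.305, 0.006]
ft_force: [0.5, -0.2, -1.0]
gripper_width: 0.017
grip_force: 78.4
```

```bash
python3 - <<'E'
from h import *
snap("wrist","w2")
togo(None)
cv2.imwrite("pics/w2b.png",cv2.resize(cv2.imread("pics/w2.png"),(800,600),interpolation=cv2.INTER_CUBIC))
E
```

```text
t 5.45 tcp [0.5009 0.0063 0.2805] yang 0.0794 tilt [ 0.0026 -0.0004] F [-0.81 -0.76 -1.58] T [ 0.02  0.04 -0.06] w 0.0168 g 78.43637466430664
```

View pics/w2b.png

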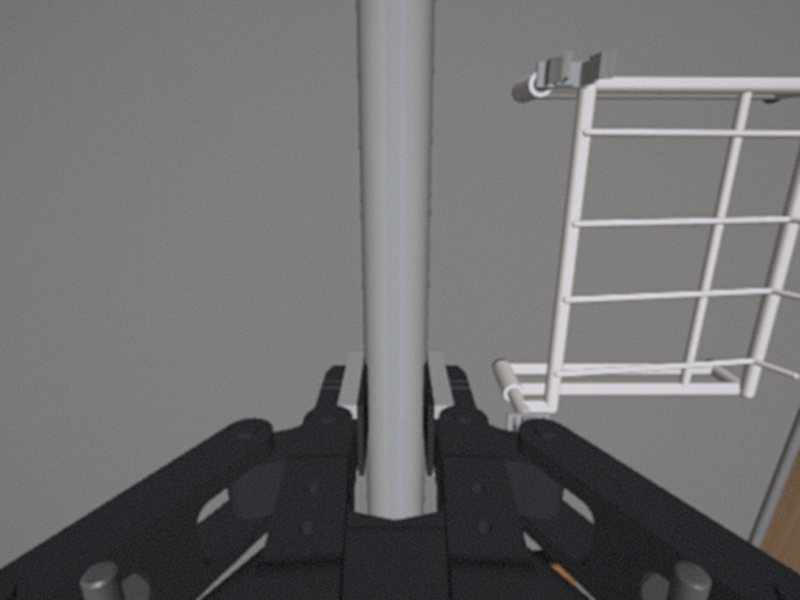

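The wrist view shows the gripped bar, the +y clip at (575,70), and the -y clip hidden behind the finger at (530,420). I'll enlarge both clips, taking the -y one from w0.

```bash
python3 - <<'E'
from h import *
def c(n,u,v): return cv2.resize(cv2.imread(f"pics/{n}.png")[v-20:v+20,u-26:u+27],(530,400),interpolation=cv2.INTER_CUBIC)
b=c("w2",370,45);a=c("w0",424,255)
cv2.imwrite("pics/c2.png",cv2.resize(np.hstack([b,a]),(800,302)))
E
```

```text
(no output)
```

View pics/c2.png

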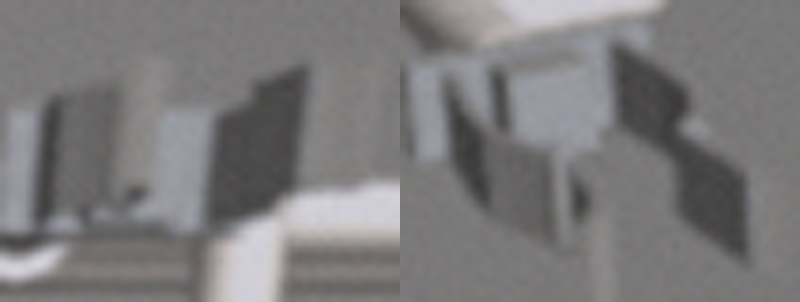

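```bash
python3 - <<'E'
from h import *
o=lambda u0,v0,x,y,s:(u0+x/s-.5,v0+y/s-.5)
for z in(.140,.143,.146):
    print(z)
    fb=onz("w2",*o(344,25,303,127,7.547),z); fa=onz("w0",*o(398,235,348,215,7.547),z)
    tb=[onz("top0",*o(167,159,190,y,8.333),z) for y in(103,200)]
    ta=[onz("top0",*o(268,151,230,y,8.333),z) for y in(97,198)]
    print("wrist far lips",fa,fb,"dist",np.linalg.norm(fa-fb),"yaw",np.arctan2(-(fb-fa)[0],(fb-fa)[1]))
    y=np.arctan2(-(fb-fa)[0],(fb-fa)[1]);print("  mid-14mm",(fa+fb)/2-.014*np.array([np.cos(y),np.sin(y),0]))
    print("top far/near B",tb,"A",ta, "mid",(sum(tb)+sum(ta))/4)
d=np.load("pics/w2.npz");print(d["E"].round(3))
E
```

```text
0.14
wrist far lips [ 0.62959812 -0.12034997  0.14      ] [0.6100268  0.13457892 0.14      ] dist 0.25567905001734625 yaw 0.07662137964076017
  mid-14mm [0.60585353 0.00604282 0.14      ]
top far/near B [array([0.60986605, 0.13159004, 0.14      ]), array([0.5817779 , 0.13113016, 0.14      ])] A [array([ 0.63049767, -0.12078283,  0.14      ]), array([ 0.60082968, -0.11997606,  0.14      ])] mid [0.60574282 0.00549032 0.14      ]
0.143
wrist far lips [ 0.6276962 -0.1181639  0.143    ] [0.60883325 0.13402249 0.143     ] dist 0.2528908677181775 yaw 0.0746586540198388
  mid-14mm [0.60430372 0.00688504 0.143     ]
top far/near B [array([0.6092033, 0.1311895, 0.143    ]), array([0.58120905, 0.13073115, 0.143     ])] A [array([ 0.62976595, -0.12033967,  0.143     ]), array([ 0.60019715, -0.1195356 ,  0.143     ])] mid [0.60509386 0.00551135 0.143     ]
0.146
wrist far lips [ 0.62579429 -0.11597784  0.146     ] [0.60763969 0.13346607 0.146     ] dist 0.250103681347404 yaw 0.07265217481080238
  mid-14mm [0.60275392 0.00772788 0.146     ]
top far/near B [array([0.60854055, 0.13078896, 0.146     ]), array([0.5806402 , 0.13033215, 0.146     ])] A [array([ 0.62903423, -0.11989651,  0.146     ]), array([ 0.59956461, -0.11909513,  0.146     ])] mid [0.6044449  0.00553237 0.146     ]
[[ 0.997  0.075  0.029  0.496]
 [ 0.08  -0.952 -0.294  0.082]
 [ 0.006  0.296 -0.955  0.426]
 [ 0.     0.     0.     1.   ]]
```

```bash
python3 - <<'E'
from h import *
togo([.605,.006,.152],.077)
E
```

```text
t 5.45 tcp [0.5009 0.0063 0.2805] yang 0.0794 tilt [ 0.0026 -0.0004] F [-0.81 -0.76 -1.58] T [ 0.02  0.04 -0.06] w 0.0168 g 78.43637466430664
shift [-0.84 10.35 12.87] twist 0.0024
```

>>> play_rows(increments=[[[-0.3,3,0],0,0],[[-0.6,6.5,0],0,0],[[-0.8,10,1],0,0],[[-0.8,10.4,4],0,0],[[-0.8,10.4,8],0,0],[[-0.8,10.4,11],0,0],[[-0.8,10.4,12.6],0,0],[[-0.8,10.4,12.8],0,0],[[-0.8,10.4,12.8],0,0],[[-0.8,10.4,12.8],0,0]])

```text
clock: 6.45
eef_pos: [0.6048, 0.0064, 0.1521]
ee_rot: [2.131, 2.307, 0.001]
ft_force: [0.3, -0.1, -1.0]
gripper_width: 0.0172
grip_force: 78.7
```

```bash
python3 - <<'E'
from h import *
snap("wrist","w3");snap("top","top3");snap("scene","scene3")
togo([.605,.006,.152],.077)
def c(n,u,v): return cv2.resize(cv2.imread(f"pics/{n}.png")[v-24:v+24,u-32:u+32],(400,300),interpolation=cv2.INTER_CUBIC)
ps=[]
yv=np.array([-np.sin(.077),np.cos(.077),0])
for n in("top3","scene3"):
    row=[]
    for s in(1,-1):
        p=np.array([.605,.006,.15])+yv*s*.14
        u,v=proj(n,p).round().astype(int); row.append(c(n,u,v)); print(n,s,u-32,v-24)
    ps.append(np.hstack(row))
cv2.imwrite("pics/c3.png",np.vstack(ps))
E
```

```text
t 6.6 tcp [0.6055 0.0064 0.1529] yang 0.0798 tilt [ 0.0028 -0.0003] F [ 0.34  0.07 -2.  ] T [-0.04  0.02 -0.02] w 0.0172 g 78.69236826896667
shift [-0.04 -0.05  0.09] twist 0.0028
top3 1 151 152
top3 -1 269 143
scene3 1 246 196
scene3 -1 176 140
```

View pics/c3.png

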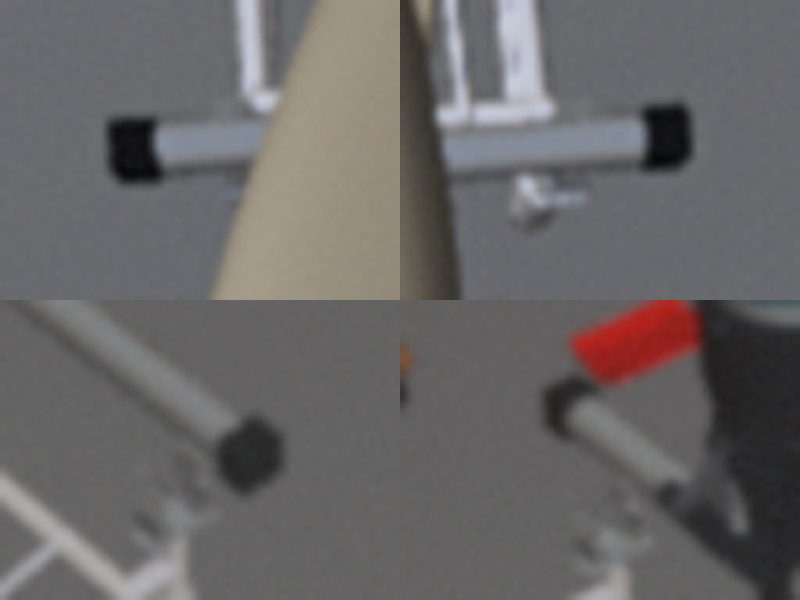

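The top crops show the plugs at (134,149) and (667,136), with the bar over both clips. The scene crops show the plugs at (250,455) and (566,403). I'll compute the bar's pose from these.

```bash
python3 - <<'E'
from h import *
o=lambda n,u0,v0,x,y,s=6.25:(n,u0+x/s-.5,v0+y/s-.5)
B=tri([o("top3",151,152,134,149),o("scene3",246,196,250,155)]);A=tri([o("top3",269,143,267,136),o("scene3",176,140,166,103)])
print("tri",A,B,np.linalg.norm(A-B))
for z in(.158,.162):
    b=onz(*o("top3",151,152,134,149),z);a=onz(*o("top3",269,143,267,136),z);print(a,b,(a+b)/2,np.linalg.norm(a-b),np.arctan2(-(b-a)[0],(b-a)[1]))
    a=onz(*o("top3",269,143,165,151),z);print("bar at clipA x",a)
print("near lip A",onz(*o("top3",269,143,170,198),.143),"B near lip",onz(*o("top3",151,152,237,192),.143))
E
```

```text
tri [ 0.61847159 -0.15403749  0.16780318] [0.59275475 0.16842583 0.16640578] 0.3234901845576005
[ 0.62090728 -0.1560015   0.158     ] [0.59539667 0.16908296 0.158     ] [0.60815197 0.00654073 0.158     ] 0.32608387817010775 0.0783133100339821
bar at clipA x [ 0.6152329  -0.11735482  0.158     ]
[ 0.61995531 -0.15523832  0.162     ] [0.59456073 0.16836743 0.162     ] [0.60725802 0.00656456 0.162     ] 0.32460062320121663 0.07831331003398204
bar at clipA x [ 0.61430674 -0.11676743  0.162     ]
near lip A [ 0.60038907 -0.12096995  0.143     ] B near lip [0.58188927 0.13280646 0.143     ]
```

>>> play_rows(increments=[[[0,-0.1,0.4],0,0],[[0,-0.1,0.8],0,0],[[0,-0.1,1.2],0,0],[[0,-0.1,1.5],0,0],[[0,-0.1,1.8],0,0],[[0,-0.1,1.9],0,0],[[0,-0.1,2.0],0,0],[[0,-0.1,2.1],0,0],[[0,-0.1,2.2],0,0],[[0,-0.1,2.2],0,0]])

```text
clock: 7.6
eef_pos: [0.6095, 0.0063, 0.133]
ee_rot: [2.124, 2.302, 0.014]
ft_force: [7.0, -0.1, 6.2]
gripper_width: 0.0173
grip_force: 79.6
```

```bash
python3 - <<'E'
from h import *
togo([.605,.006,.1085],.077)
E
```

```text
t 7.6 tcp [0.6095 0.0063 0.133 ] yang 0.0804 tilt [ 0.0129 -0.0001] F [ 7.05 -0.06  6.21] T [ 0.17 -1.29  0.09] w 0.0173 g 79.57099556922913
shift [ 0.01 -0.48  2.45] twist 0.0034
```

The bar meets a lip with Fx = +7 N, so it sits too far towards −x. I'll back up, shift it +4 mm in x and come down again.

>>> play_rows(increments=[[[0,0,-0.4],0,0],[[0,0.1,-0.8],0,0],[[0,0.3,-0.8],0,0],[[0,0.4,-0.7],0,0],[[0,0.4,-0.5],0,0],[[0,0.4,-0.3],0,0],[[0,0.4,-0.2],0,0],[[0,0.4,-0.1],0,0],[[0,0.4,0],0,0],[[0,0.4,0],0,0]])

```text
clock: 8.6
eef_pos: [0.6109, 0.0068, 0.1307]
ee_rot: [2.127, 2.305, 0.008]
ft_force: [5.9, 0.6, 3.3]
gripper_width: 0.0171
grip_force: 79.3
```

```bash
python3 - <<'E'
from h import *
togo([.605,.006,.1085],.077)
E
```

```text
t 8.6 tcp [0.6109 0.0068 0.1307] yang 0.0802 tilt [0.0072 0.0002] F [5.9  0.64 3.35] T [ 0.22 -1.25  0.04] w 0.0171 g 79.25439119338989
shift [-0.03 -0.61  2.22] twist 0.0032
```

>>> play_rows(increments=[[[0,0.1,-0.2],0,0],[[0,0.3,-0.2],0,0],[[0,0.4,-0.1],0,0],[[0,0.4,0],0,0],[[0,0.4,0],0,0]])

```text
clock: 9.1
eef_pos: [0.6118, 0.0071, 0.1291]
ee_rot: [2.131, 2.308, 0.001]
ft_force: [4.0, 1.1, 1.6]
gripper_width: 0.0171
grip_force: 79.0
```

```bash
python3 - <<'E'
from h import *
togo([.605,.006,.1085],.077)
E
```

```text
t 9.1 tcp [0.6118 0.0071 0.1291] yang 0.0799 tilt [ 0.0008 -0.    ] F [3.96 1.05 1.59] T [ 0.03 -1.01 -0.12] w 0.0171 g 78.95888686180115
shift [-0.06 -0.69  2.06] twist 0.0029
```

```bash
python3 - <<'E'
from h import *
snap("wrist","w4");snap("top","top4");snap("scene","scene4")
togo([.605,.006,.1085],.077)
def c(n,u,v,w=400,h=300): return cv2.resize(cv2.imread(f"pics/{n}.png")[v-18:v+18,u-24:u+24],(w,h),interpolation=cv2.INTER_CUBIC)
w=cv2.resize(cv2.imread("pics/w4.png"),(400,300),interpolation=cv2.INTER_AREA)
cv2.imwrite("pics/c4.png",np.vstack([np.hstack([c("top4",191,177),c("top4",292,169)]),np.hstack([c("scene4",275,226),w])]))
E
```

```text
t 9.25 tcp [0.6118 0.0071 0.1291] yang 0.0799 tilt [0.0007 0.    ] F [5.44 0.25 0.09] T [ 0.02 -1.14 -0.05] w 0.0173 g 78.93829464912415
shift [-0.05 -0.69  2.06] twist 0.0029
```

View pics/c4.png

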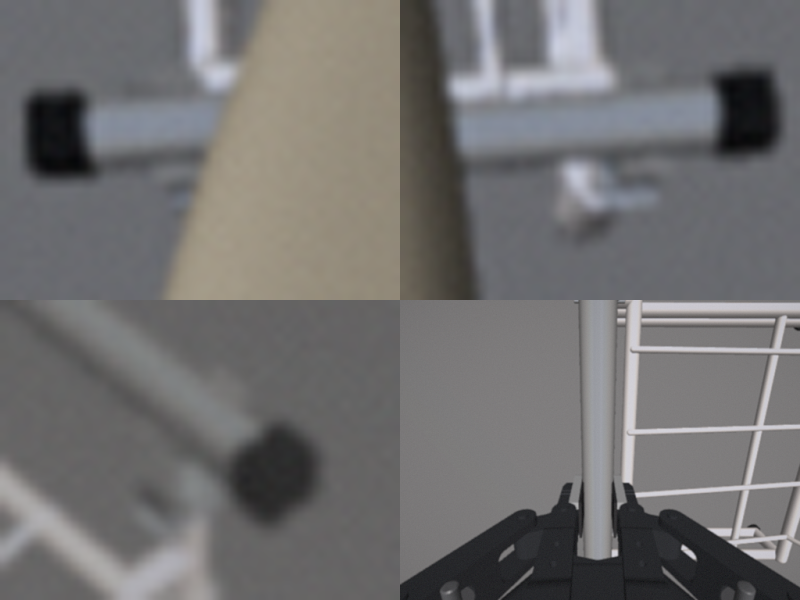

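```bash
python3 - <<'E'
from h import *
o=lambda n,u0,v0,x,y,s=8.333:(n,u0+x/s-.5,v0+y/s-.5)
b=o("top4",167,159,58,133);a=o("top4",268,151,348,110)
for z in(.139,.145,.15):
    B=onz(*b,z);A=onz(*a,z);print(z,A,B,(A+B)/2,np.linalg.norm(A-B))
print("tri B",tri([b,o("scene4",251,208,272,173)]))
# predicted clip geometry in crops
yv=np.array([-np.sin(.078),np.cos(.078),0]);xv=np.array([np.cos(.078),np.sin(.078),0])
for xc in(.605,.613):
  for lab,n,s,u0,v0,sc in(("topB","top0",1,167,159,8.333),("topA","top0",-1,268,151,8.333),("sceneB","scene0",1,251,208,8.333),("w2B","w2",1,344,25,7.547),("w0A","w0",-1,398,235,7.547)):
    out=[]
    for dx,dz in((-.014,.025),(-.0065,.008),(.0065,.008),(.014,.025)):
        p=np.array([xc,.006,.118+dz])+yv*s*.13+xv*dx
        out.append(tuple(((proj(n,p)+.5-[u0,v0])*sc).round().astype(int).tolist()))
    print(xc,lab,"nearlip,nearneck,farneck,farlip",out)
E
```

```text
0.139 [ 0.62681811 -0.15494897  0.139     ] [0.60148078 0.16894945 0.139     ] [0.61414945 0.00700024 0.139     ] 0.32488793038370856
0.145 [ 0.62538087 -0.15383544  0.145     ] [0.60021276 0.16789974 0.145     ] [0.61279682 0.00703215 0.145     ] 0.3227180901132884
0.15 [ 0.62418318 -0.1529075   0.15      ] [0.59915608 0.16702499 0.15      ] [0.61166963 0.00705874 0.15      ] 0.3209098898879382
tri B [0.59974974 0.16906626 0.14307334]
0.605 topB nearlip,nearneck,farneck,farlip [(177, 201), (183, 187), (180, 142), (170, 104)]
0.605 topA nearlip,nearneck,farneck,farlip [(248, 195), (237, 182), (232, 138), (238, 99)]
0.605 sceneB nearlip,nearneck,farneck,farlip [(241, 73), (222, 124), (190, 147), (173, 122)]
0.605 w2B nearlip,nearneck,farneck,farlip [(67, 101), (82, 126), (187, 126), (308, 102)]
0.605 w0A nearlip,nearneck,farneck,farlip [(129, 288), (119, 202), (219, 182), (358, 244)]
0.613 topB nearlip,nearneck,farneck,farlip [(177, 173), (183, 159), (181, 115), (171, 77)]
0.613 topA nearlip,nearneck,farneck,farlip [(247, 167), (236, 155), (231, 111), (237, 72)]
0.613 sceneB nearlip,nearneck,farneck,farlip [(220, 86), (201, 137), (170, 159), (151, 135)]
0.613 w2B nearlip,nearneck,farneck,farlip [(135, 107), (146, 132), (251, 132), (376, 108)]
0.613 w0A nearlip,nearneck,farneck,farlip [(194, 280), (181, 194), (281, 174), (424, 236)]
```

The clip model fits all the pictures with the centre at x≈0.6045, and the bar reads about 2 mm to +x of the TCP. So TCP x should be about 0.603, and my +x shifts went the wrong way. I'll lift, settle there and read the forces in free air.

>>> play_rows(increments=[[[0,0,-0.7],0,0],[[0,0,-1.5],0,0],[[0,-0.3,-2],0,0],[[0,-0.6,-2],0,0],[[0,-0.9,-2],0,0],[[0,-0.9,-2],0,0],[[0,-0.9,-2],0,0],[[0,-0.9,-2],0,0],[[0,-0.9,-2],0,0],[[0,-0.9,-2],0,0]])

```text
clock: 10.25
eef_pos: [0.6025, 0.0064, 0.1493]
ee_rot: [-2.131, -2.308, 0.0]
ft_force: [0.0, 0.1, -1.6]
gripper_width: 0.0174
grip_force: 78.9
```

```bash
python3 - <<'E'
from h import *
togo([.603,.006,.135],.078)
viewer.camera("wrist");togo(None)
E
```

```text
t 10.25 tcp [0.6025 0.0064 0.1493] yang 0.08 tilt [-0. -0.] F [ 0.02  0.1  -1.64] T [ 0.05 -0.02  0.01] w 0.0174 g 78.85466694831848
shift [-0.04  0.04  1.43] twist 0.002
t 10.3 tcp [0.6025 0.0064 0.1492] yang 0.08 tilt [-0.0001  0.    ] F [ 0.83 -0.03 -1.22] T [-0.06  0.02  0.05] w 0.0174 g 78.85477781295776
```

>>> play_rows(increments=[[[0,0,0.3],0,0],[[0,0,0.6],0,0],[[0,0,0.8],0,0],[[0,0,1.0],0,0],[[0,0,1.0],0,0],[[0,0,1.0],0,0]])

```text
clock: 10.9
eef_pos: [0.6036, 0.0063, 0.1401]
ee_rot: [2.129, 2.307, 0.003]
ft_force: [1.6, 0.1, 2.6]
gripper_width: 0.0169
grip_force: 79.0
```

>>> play_rows(increments=[[[0,0,0.1],0,0],[[0,0,0.2],0,0],[[0,0,0.3],0,0],[[0,0,0.3],0,0],[[0,0,0.3],0,0]])

```text
clock: 11.4
eef_pos: [0.6051, 0.0063, 0.1382]
ee_rot: [2.128, 2.305, 0.006]
ft_force: [3.1, 0.2, 5.0]
gripper_width: 0.0166
grip_force: 79.3
```

>>> play_rows(increments=[[[0,0,0.1],0,0],[[0,0,0.2],0,0],[[0,0,0.3],0,0],[[0,0,0.3],0,0],[[0,0,0.3],0,0]])

```text
clock: 11.9
eef_pos: [0.6067, 0.0062, 0.1365]
ee_rot: [2.126, 2.303, 0.01]
ft_force: [4.8, 1.0, 8.5]
gripper_width: 0.0172
grip_force: 79.7
```

```bash
python3 - <<'E'
from h import *
togo([.603,.006,.135],.078)
E
```

```text
t 11.9 tcp [0.6067 0.0062 0.1365] yang 0.08 tilt [ 0.0093 -0.0002] F [4.82 1.04 8.51] T [ 0.13 -0.93  0.01] w 0.0172 g 79.73050117492676
shift [ 0.01 -0.38  0.14] twist 0.002
```

Touch says the near lip is farther toward +x than I read it. The faint bands in the wrist crops, B at about x=115–170 and A at about x=600, fit a centre of x≈0.613. I'll check with contrast-enhanced crops.

```bash
python3 - <<'E'
from h import *
def c(n,u,v):
    g=cv2.imread(f"pics/{n}.png"); g=cv2.bilateralFilter(g,5,12,3)[v-20:v+20,u-26:u+27]
    g=cv2.resize(g,(400,300),interpolation=cv2.INTER_CUBIC).astype(float)
    return np.clip((g-75)*3.0,0,255).astype(np.uint8)
cv2.imwrite("pics/c5.png",np.vstack([np.hstack([c("w2",370,45),c("w0",424,255)]),np.hstack([c("top0",191,177),c("top0",292,169)])]))
E
```

```text
(no output)
```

View pics/c5.png

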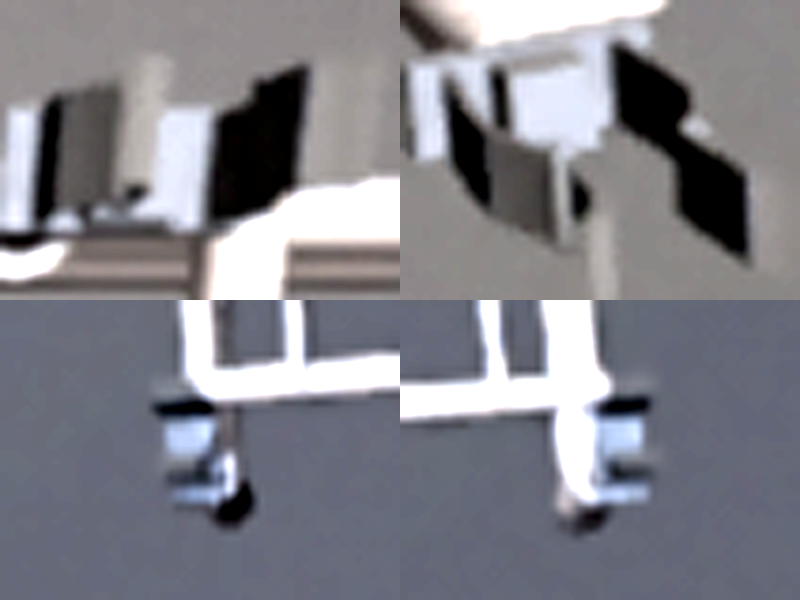

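The enhanced crops show the pale lips: B near at about 118–170 and far at about 310–380, A near at about 185–212 and far at about 350–390. That puts the clip centre at x≈0.611–0.613, which agrees with touch. I'll re-approach there.

>>> play_rows(increments=[[[0,0,-0.6],0,0],[[0,0.4,-1],0,0],[[0,0.8,-1],0,0],[[0,1.1,-1],0,0],[[0,1.1,-0.8],0,0],[[0,1.1,-0.4],0,0],[[0,1.1,0],0,0],[[0,1.1,0.3],0,0],[[0,1.1,0.3],0,0],[[0,1.1,0.3],0,0]])

```text
clock: 12.9
eef_pos: [0.6129, 0.0073, 0.1299]
ee_rot: [-2.13, -2.308, 0.001]
ft_force: [0.1, -0.5, -0.6]
gripper_width: 0.0172
grip_force: 78.8
```

```bash
python3 - <<'E'
from h import *
togo([.613,.006,.135],.078)
E
```

```text
t 12.9 tcp [0.6129 0.0073 0.1299] yang 0.0799 tilt [-0.001  0.   ] F [ 0.07 -0.53 -0.65] T [-0.04  0.1  -0.05] w 0.0172 g 78.79989624023438
shift [-0.13 -0.   -0.51] twist 0.0019
```

Free of contact now. I'll go down in small steps.

>>> play_rows(increments=[[[0,0,0.1],0,0],[[0,0,0.2],0,0],[[0,0,0.3],0,0],[[0,0,0.4],0,0],[[0,0,0.4],0,0],[[0,0,0.4],0,0]])

```text
clock: 13.5
eef_pos: [0.6134, 0.0072, 0.1266]
ee_rot: [2.131, 2.308, -0.0]
ft_force: [-3.0, -0.3, 5.0]
gripper_width: 0.0173
grip_force: 79.1
```

>>> play_rows(increments=[[[0,0,0.1],0,0],[[0,0,0.2],0,0],[[0,0,0.2],0,0],[[0,0,0.2],0,0]])

```text
clock: 13.9
eef_pos: [0.6134, 0.0072, 0.1247]
ee_rot: [2.131, 2.308, -0.0]
ft_force: [-3.1, 0.5, 6.0]
gripper_width: 0.0174
grip_force: 79.4
```

```bash
python3 - <<'E'
from h import *
togo([.613,.006,.135],.078)
E
```

```text
t 13.9 tcp [0.6134 0.0072 0.1247] yang 0.08 tilt [ 0.0001 -0.0001] F [-3.08  0.51  6.03] T [-0.09  0.78 -0.12] w 0.0174 g 79.3999171257019
shift [-0.12 -0.05 -1.03] twist 0.002
```

>>> play_rows(increments=[[[0,-0.1,0],0,0],[[0,-0.1,0.1],0,0],[[0,-0.1,0.2],0,0],[[0,-0.1,0.3],0,0],[[0,-0.1,0.3],0,0]])

```text
clock: 14.4
eef_pos: [0.6133, 0.0071, 0.1227]
ee_rot: [2.13, 2.307, 0.002]
ft_force: [-3.1, -0.3, 9.7]
gripper_width: 0.0171
grip_force: 79.8
```

>>> play_rows(increments=[[[0,0,0.1],0,0],[[0,0,0.2],0,0],[[0,0,0.2],0,0],[[0,0,0.2],0,0]])

```text
clock: 14.8
eef_pos: [0.6135, 0.0071, 0.1214]
ee_rot: [2.129, 2.307, 0.002]
ft_force: [-4.5, -0.1, 10.9]
gripper_width: 0.0172
grip_force: 80.3
```

```bash
python3 - <<'E'
from h import *
togo([.613,.006,.135],.078)
E
```

```text
t 14.8 tcp [0.6135 0.0071 0.1214] yang 0.08 tilt [ 0.0026 -0.0003] F [-4.46 -0.09 10.85] T [-0.06  0.88 -0.04] w 0.0172 g 80.25046706199646
shift [-0.1  -0.05 -1.36] twist 0.002
```

>>> play_rows(increments=[[[0,-0.15,0],0,0],[[0,-0.15,0.1],0,0],[[0,-0.15,0.2],0,0],[[0,-0.15,0.2],0,0],[[0,-0.15,0.2],0,0]])

```text
clock: 15.3
eef_pos: [0.6134, 0.007, 0.1205]
ee_rot: [2.128, 2.305, 0.006]
ft_force: [-3.4, -0.3, 14.6]
gripper_width: 0.017
grip_force: 80.5
```

>>> play_rows(increments=[[[0,0,0.1],0,0],[[0,0,0.2],0,0],[[0,0,0.2],0,0],[[0,0,0.2],0,0]])

```text
clock: 15.7
eef_pos: [0.6135, 0.007, 0.1194]
ee_rot: [2.127, 2.305, 0.006]
ft_force: [-4.8, 0.5, 17.6]
gripper_width: 0.017
grip_force: 81.0
```

```bash
python3 - <<'E'
from h import *
togo([.613,.006,.135],.078)
E
```

```text
t 15.7 tcp [0.6135 0.007  0.1194] yang 0.0802 tilt [ 0.0061 -0.0004] F [-4.79  0.45 17.62] T [-0.01  1.06 -0.09] w 0.017 g 80.99113941192627
shift [-0.1  -0.05 -1.56] twist 0.0022
```

>>> play_rows(increments=[[[0,0,0.05],0,0],[[0,0,0.1],0,0],[[0,0,0.15],0,0],[[0,0,0.15],0,0]], force=100)

```text
clock: 16.1
eef_pos: [0.6134, 0.007, 0.1176]
ee_rot: [2.127, 2.305, 0.006]
ft_force: [-3.4, -0.1, 14.3]
gripper_width: 0.0163
grip_force: 99.2
```

>>> play_rows(increments=[[[0,0,0.05],0,0],[[0,0,0.1],0,0],[[0,0,0.15],0,0],[[0,0,0.15],0,0]])

```text
clock: 16.5
eef_pos: [0.6127, 0.0068, 0.1131]
ee_rot: [2.128, 2.306, 0.003]
ft_force: [-0.9, 0.9, 4.6]
gripper_width: 0.0168
grip_force: 98.1
```

```bash
python3 - <<'E'
from h import *
togo([.613,.006,.135],.078)
E
```

```text
t 16.5 tcp [0.6127 0.0068 0.1131] yang 0.0803 tilt [ 0.0036 -0.001 ] F [-0.89  0.93  4.61] T [-0.49 -0.24  0.02] w 0.0168 g 98.06073188781738
shift [-0.08  0.03 -2.19] twist 0.0023
```

Past the necks. Continuing down to the hard stop.

>>> play_rows(increments=[[[0,0,0.1],0,0],[[0,0,0.2],0,0],[[0,0,0.2],0,0],[[0,0,0.2],0,0]])

```text
clock: 16.9
eef_pos: [0.6129, 0.0068, 0.1127]
ee_rot: [2.128, 2.306, 0.003]
ft_force: [-1.5, -0.9, 13.0]
gripper_width: 0.0164
grip_force: 99.0
```

>>> play_rows(increments=[[[0,0,0.1],0,0],[[0,0,0.2],0,0],[[0,0,0.2],0,0],[[0,0,0.2],0,0]])

```text
clock: 17.3
eef_pos: [0.6122, 0.0071, 0.1074]
ee_rot: [2.13, 2.307, 0.003]
ft_force: [5.3, 0.2, -4.8]
gripper_width: 0.0167
grip_force: 97.9
```

```bash
python3 - <<'E'
from h import *
togo([.613,.006,.135],.078)
E
```

```text
t 17.3 tcp [0.6122 0.0071 0.1074] yang 0.0801 tilt [0.0023 0.0004] F [ 5.25  0.19 -4.84] T [-0.11 -1.13  0.03] w 0.0167 g 97.87675738334656
shift [-0.11  0.08 -2.76] twist 0.0021
```

>>> play_rows(increments=[[[0,0.1,0.1],0,0],[[0,0.15,0.2],0,0],[[0,0.15,0.3],0,0],[[0,0.15,0.3],0,0],[[0,0.15,0.3],0,0]])

```text
clock: 17.8
eef_pos: [0.6123, 0.0072, 0.1069]
ee_rot: [-2.131, -2.308, 0.0]
ft_force: [-2.0, -0.6, 9.6]
gripper_width: 0.0166
grip_force: 99.5
```

>>> play_rows(increments=[[[0,0,0.1],0,0],[[0,0,0.2],0,0],[[0,0,0.2],0,0],[[0,0,0.2],0,0]])

```text
clock: 18.2
eef_pos: [0.6126, 0.0072, 0.1068]
ee_rot: [2.13, 2.308, 0.001]
ft_force: [-5.0, 0.8, 19.3]
gripper_width: 0.0164
grip_force: 100.6
```

```bash
python3 - <<'E'
from h import *
togo([.613,.006,.135],.078)
E
```

```text
t 18.2 tcp [0.6126 0.0072 0.1068] yang 0.0799 tilt [ 0.0008 -0.0002] F [-4.95  0.78 19.35] T [-0.06  1.17 -0.13] w 0.0164 g 100.56573629379272
shift [-0.12  0.04 -2.82] twist 0.0019
```

Hard stop reached: 10 N more moved it only 0.1 mm, and the moment is balanced, so it's home on both sides. Now I'll build up the pull test gradually.

>>> play_rows(increments=[[[0,0,-0.1],0,0],[[0,-0.05,-0.2],0,0],[[0,-0.05,-0.3],0,0],[[0,-0.05,-0.4],0,0],[[0,-0.05,-0.5],0,0],[[0,-0.05,-0.5],0,0],[[0,-0.05,-0.5],0,0]])

```text
clock: 18.9
eef_pos: [0.6119, 0.0072, 0.1071]
ee_rot: [-2.13, -2.308, 0.0]
ft_force: [5.6, -1.0, -4.8]
gripper_width: 0.0162
grip_force: 98.0
```

>>> play_rows(increments=[[[0,0,-0.05],0,0],[[0,0,-0.1],0,0],[[0,0,-0.1],0,0],[[0,0,-0.1],0,0]])

```text
clock: 19.3
eef_pos: [0.6117, 0.0072, 0.1072]
ee_rot: [-2.13, -2.308, 0.001]
ft_force: [6.5, -0.5, -8.9]
gripper_width: 0.0165
grip_force: 98.0
```

```bash
python3 - <<'E'
from h import *
togo([.613,.006,.135],.078)
E
```

```text
t 19.3 tcp [0.6117 0.0072 0.1072] yang 0.08 tilt [-0.0014  0.0002] F [ 6.51 -0.52 -8.94] T [-0.23 -1.28  0.  ] w 0.0165 g 97.96278119087219
shift [-0.13  0.12 -2.78] twist 0.002
```

>>> play_rows(increments=[[[0,0.1,-0.05],0,0],[[0,0.15,-0.1],0,0],[[0,0.15,-0.1],0,0],[[0,0.15,-0.1],0,0]])

```text
clock: 19.7
eef_pos: [0.6121, 0.0074, 0.1075]
ee_rot: [-2.129, -2.306, 0.003]
ft_force: [4.9, -2.0, -9.5]
gripper_width: 0.0164
grip_force: 98.0
```

```bash
python3 - <<'E'
from h import *
togo([.613,.006,.135],.078)
E
```

```text
t 19.7 tcp [0.6121 0.0074 0.1075] yang 0.0799 tilt [-0.0036  0.0004] F [ 4.94 -1.98 -9.55] T [-0.12 -1.11 -0.03] w 0.0164 g 97.98068761825562
shift [-0.14  0.07 -2.75] twist 0.0019
```

>>> play_rows(increments=[[[0,0.05,-0.05],0,0],[[0,0.05,-0.1],0,0],[[0,0.05,-0.1],0,0],[[0,0.05,-0.1],0,0]])

```text
clock: 20.1
eef_pos: [0.6121, 0.0075, 0.1081]
ee_rot: [-2.128, -2.306, 0.004]
ft_force: [5.4, -0.8, -14.3]
gripper_width: 0.0161
grip_force: 98.0
```

```bash
python3 - <<'E'
from h import *
togo([.613,.006,.135],.078)
E
```

```text
t 20.1 tcp [0.6121 0.0075 0.1081] yang 0.08 tilt [-0.0046  0.0006] F [  5.42  -0.77 -14.31] T [-0.17 -1.21 -0.07] w 0.0161 g 98.04207801818848
shift [-0.16  0.07 -2.69] twist 0.002
```

−14.3 N reading minus the 1.6 N bar weight is about 12.7 N at the clips. I'll hold this.

>>> play_rows(increments=[[[0,0,0],0,0],[[0,0,0],0,0],[[0,0,0],0,0],[[0,0,0],0,0],[[0,0,0],0,0],[[0,0,0],0,0],[[0,0,0],0,0]])

```text
clock: 20.8
eef_pos: [0.6121, 0.0075, 0.1081]
ee_rot: [-2.128, -2.306, 0.004]
ft_force: [4.9, -0.2, -12.9]
gripper_width: 0.0161
grip_force: 98.0
```

>>> play_rows(increments=[[[0,0,0],0,0],[[0,0,0],0,0],[[0,0,0],0,0],[[0,0,0],0,0],[[0,0,0],0,0],[[0,0,0],0,0],[[0,0,0],0,0]])

```text
clock: 21.5
eef_pos: [0.612, 0.0075, 0.1081]
ee_rot: [-2.128, -2.306, 0.004]
ft_force: [5.0, -0.6, -13.7]
gripper_width: 0.0169
grip_force: 98.0
```

Held steadily at 13–14 N for 1.4 s. Now I'll press back home to about 18 N, relax to near zero and release.

>>> play_rows(increments=[[[0,0,0.2],0,0],[[0,0,0.4],0,0],[[0,-0.05,0.6],0,0],[[0,-0.05,0.75],0,0],[[0,-0.05,0.75],0,0],[[0,-0.05,0.75],0,0]])

```text
clock: 22.1
eef_pos: [0.6128, 0.0076, 0.1069]
ee_rot: [-2.13, -2.308, -0.0]
ft_force: [-4.1, 0.5, 10.2]
gripper_width: 0.0167
grip_force: 101.0
```

>>> play_rows(increments=[[[0,0,-0.1],0,0],[[0,0,-0.25],0,0],[[0,0,-0.35],0,0],[[0,0,-0.35],0,0],[[0,0,-0.35],0,0]])

```text
clock: 22.6
eef_pos: [0.6128, 0.0076, 0.107]
ee_rot: [-2.13, -2.308, 0.001]
ft_force: [-0.9, 2.1, 0.2]
gripper_width: 0.0163
grip_force: 99.4
```

```bash
python3 - <<'E'
from h import *
togo([.613,.006,.135],.078)
E
```

```text
t 22.6 tcp [0.6128 0.0076 0.107 ] yang 0.0802 tilt [-0.0014  0.0006] F [-0.87  2.08  0.21] T [ 0.29  0.3  -0.01] w 0.0163 g 99.43872570991516
shift [-0.16  0.   -2.8 ] twist 0.0022
```

>>> play_rows(increments=[[[0,0,0],0,0.3],[[0,0,0],0,0.5],[[0,0,0],0,0.7],[[0,0,0],0,0.7],[[0,0,0],0,0.7],[[0,0,0],0,0.7],[[0,0,0],0,0.7]])

```text
clock: 23.3
eef_pos: [0.6135, 0.0073, 0.1074]
ee_rot: [2.131, 2.308, 0.0]
ft_force: [-0.1, -0.1, -0.4]
gripper_width: 0.0599
grip_force: 0.0
```

>>> play_rows(increments=[[[0,0,-1],0,0.7],[[0,0,-3],0,0.7],[[0,0,-6],0,0.7],[[0,0,-10],0,0.7],[[0,0,-14],0,0.7],[[0,0,-15],0,0.7],[[0,0,-15],0,0.7],[[0,0,-15],0,0.7]])

```text
clock: 24.1
eef_pos: [0.6128, 0.0074, 0.2565]
ee_rot: [-2.13, -2.308, 0.001]
ft_force: [0.2, 0.6, -0.4]
gripper_width: 0.0594
grip_force: 0.0
```

```bash
python3 - <<'E'
from h import *
snap("wrist","w6");snap("top","top6");snap("scene","scene6")
togo(None)
# dark plug centroids near expectation in each view, without viewing
yv=np.array([-np.sin(.0785),np.cos(.0785),0])
P={}
for s in(1,-1):
    p=np.array([.6135,.0072,.118])+yv*s*.161; obs=[]
    for n in("top6","scene6","w6"):
        u,v=proj(n,p); ui,vi=int(round(u)),int(round(v)); g=cv2.imread(f"pics/{n}.png")
        if not(12<=ui<500 and 12<=vi<372): print(n,s,"out");continue
        m=(g[vi-12:vi+12,ui-12:ui+12].max(2)<50); ys,xs=np.nonzero(m)
        if len(xs)<8: print(n,s,"no dark",len(xs));continue
        print(n,s,"pred",u.round(1),v.round(1),"found",(xs.mean()+ui-12).round(1),(ys.mean()+vi-12).round(1),len(xs))
        if n!="w6": obs.append((n,xs.mean()+ui-12,ys.mean()+vi-12))
    if len(obs)>1: print("plug",s,tri(obs).round(4))
E
```

```text
t 24.25 tcp [0.612  0.0074 0.255 ] yang 0.0799 tilt [-0.0042  0.0004] F [-0.99  1.08 -0.45] T [ 0.01  0.04 -0.  ] w 0.0598 g 0.0
top6 1 pred 175.5 176.5 found 173.1 175.3 23
scene6 1 pred 281.7 234.8 found 282.7 234.9 53
w6 1 out
plug 1 [0.6025 0.1727 0.1236]
top6 -1 pred 307.1 166.0 found 307.3 165.9 55
scene6 -1 pred 201.7 170.7 found 201.4 168.9 17
w6 -1 pred 252.9 308.4 found 252.4 312.6 199
plug -1 [ 0.6255 -0.1534  0.124 ]
```

Both plugs stand level, z≈0.124 on their visible surface. That carries the same +5 mm bias as my earlier readings, so the bar is home at about 0.118, and the gripper is clear.

```bash
python3 -c "
from plant import env
print(env.finish_job())"
```

```text
the job is handed in; nothing more can be done
None
```

The heel bar is snapped home in both clips. The highest press force I read was about 19 N, it held a steady upward pull of about 12 N for 1.4 s, and I re-seated it and let go; I went nowhere near the brush, tin or shoe horn, and handed the job in at about 24 s.

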